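# Pop the kettle lid for a look inside, then snap it shut

## Task

The white kettle needs a look inside before it is filled: press the red thumb button on top of its handle so that the sprung lid pops open, leave the lid standing wide open for a good two seconds, then push it down until its catch snaps and it stays shut. The kettle stays standing where it is, and the mug, the pepper mill and the red-lidded jar round it are left alone.

Things in the scene. Friction and masses are not known exactly. Their poses are not given: they have to be found in the camera images.
- button_top (a point): Centre of the top of the red thumb button (26 x 22 mm, black ribs) on the handle of the white jug kettle (182 x 163 x 214 mm, about 1 kg, loose on the worktop). x axis: level, handle to spout; z: up. The button stands 11 mm proud and slides 7 mm straight down on a spring (1.5 N at first, 4 N fully down, up to 6 N with the catch); about 5 mm frees the lid. It springs back.
- lid_press (a point): Where to push the lid shut: point on top of the kettle's flat round white lid, 50 mm from its hinge towards the spout. Moves with the lid. Lid shut: 91 mm from button_top along button_top's x. The level hinge runs across the kettle, 41 mm from the button, 204 mm above the worktop. The lid reaches 109 mm from it, but only 72 mm (measured level) when open.
- kettle_lid (a joint): Lid angle, rad: 0 to 0.05 shut and caught, 0.85 (49 degrees) at its stop, where a spring lifts and holds it once freed. To shut it, push straight down where lid_press lies when shut: 2 to 10 N; it catches at the very end, 1 to 2 mm below its shut resting height, against a firm stop (10 to 15 N there is plenty); short of that it springs up again.
- mug: Bystander: white mug with grey-green spots, 78 x 114 x 93 mm with its handle; origin at the centre of its underside.
- mill: Bystander: brown wooden pepper mill, 58 x 58 x 150 mm; origin at the centre of its underside.
- jar: Bystander: glass jar of grey stuff with a red screw lid, 67 x 68 x 125 mm; origin at the centre of its underside.

How it is judged (in metres and radians):
On the way, in this order (a step that is already met when the one before it is completed fails the run):
1. the lid has sprung open and stood wide open for a second and a half (value of joint kettle_lid above 0.65 rad), for 1.5 s.
2. the lid is pushed shut (value of joint kettle_lid below 0.08 rad), for 0.2 s.
At the end, for the whole second after the job is handed in: The lid is shut and held by its catch (within 0.08 rad), the kettle stands upright (within 6 degrees) within 40 mm of its starting place, and the mug, pepper mill and jar are within 30 mm of theirs (value of joint kettle_lid below 0.08 rad and angle between button_top's own z axis and vertical below 0.1 rad and distance of button_top from where it was at the start of the episode below 0.04 m and distance of each of mug, mill, jar from where it was at the start of the episode below 0.03 m); the robot touches nothing.
It fails at once if the kettle is tipped by more than 20 degrees (angle between button_top's own z axis and vertical above 0.35 rad).
It fails at once if the mug, pepper mill or jar is knocked over (angle between any of mug, mill, jar's own z axis and vertical above 0.5 rad).
It also fails if it takes over 38 s, if anything falls off the work surface, if the arm or the gripper's body presses on something with over 40 N, if the wrist force passes 120 N, or if a joint passes its speed limit or range.

## Robot

A 7-joint arm with a two-finger parallel gripper is mounted at the origin on a cart in front of the work surface, level with it; the furniture and walls round the work are solid. World frame = base frame: x ahead of the robot, y to its left, z up, the work surface at z = 0. Lengths are in mm, angles in rad, forces in N, time in s.
With the tool pointing down it reaches from about 400 to 875 mm from the base axis. Payload 4.4 kg.
Tool frame: the origin (TCP) lies midway between the tips of the shut fingers; the grasp point (between the pads) lies 19 mm behind it; z points along the fingers, y is the line along which they close (so a half turn about z gives the same grasp; the last joint's range is limited). The gripper opens to 85 mm and grips with 20 to 120 N. Pads are 22 mm wide; open, the fingers measure 114 mm over their backs; the gripper's body (76 mm by 85 mm) begins 54 mm behind the grasp point. The pads swing forward as they close: fully open they stand 13 mm farther back than shut.
Start: joints at [1.142, 0.628, 0.038, 1.517, -0.027, 0.996, -0.02], TCP at [230.709, -607.693, 231.313] pointing down, gripper open.
Joint ranges: [-3.06, 3.06], [-0.37, 2.12], [-1.25, 1.32], [0.18, 2.47], [-1.1, 4.24], [0.23, 1.98], [-2.94, 2.94]. Speed limits (rad/s): [2.57, 2.57, 3.14, 3.14, 3.14, 3.14, 3.14].

## Interface

Orientations are given as [roll, pitch, yaw] about the fixed x, y, z axes, in that order (R = Rz(yaw) Ry(pitch) Rx(roll)).
In Python, from cell import read_state, get_image, finish_job gives the robot as it stands.
- The arm moves only by the tool send_rows, never from a script. Its argument "series" is a list of rows, each an object of numbers: "ax", "ay", "az": the turn, a rotation vector about the tool's x, y, z in rad; "dx", "dy", "dz": the shift along the tool's x, y, z in cm; "hand": the closure, from 0 (fully open) to 1 (shut). In form: [{"ax": .., "ay": .., "az": .., "dx": .., "dy": .., "dz": .., "hand": ..}, ...]. A call has 1 to 10 rows; each row is the pose to reach, as a shift and turn from the pose commanded when the call began, along the tool's axes at that moment; what a row does not reach only later rows make up. A row lasts 1/10 s, in which the tool goes at most 50 mm and 8.59 degrees, less where a joint would pass 70% of its speed; a pose out of reach is approached as far as the arm can. A call with a gripper value outside its range is refused whole. The fingers move at their own pace and stop on an object; the grip force is fixed at half the most. Time passes only in rows, so rows that repeat a pose let the fingers close. It gives the time, the measured TCP pose, the force, the opening and the grip force at its end, in the units of the state.
- read_state(): the state, without advancing time (a new reading comes with each control period).
- get_image(name): name is "side" or "top" or "wrist"; returns a dict with "pixels" (384x512x3 uint8, red, green, blue), "mtx" (3x3 intrinsics, pixels), "R" (3x3) and "t" (3): a world point X has camera coordinates R X + t. Camera axes: x right, y down, z forward; pixel columns grow to the right and rows downward; lengths in mm; the calibration is good to about 2 mm. A picture is of the moment at which its call begins. There is no depth.
- finish_job(): hands the job in; it is judged then, once.
The state is a dict: "clock": time; "qpos": joint angles; "qd": joint speeds; "tau": joint torques, N m; "eef_pos": TCP position; "tool_rot": TCP orientation; "force": force on the tool from outside, world axes, zero at the start; "torque": the same for the moment, N m; "width": finger opening in mm; "gripper_force": force on a finger pad.
Only numpy, scipy, OpenCV 4.12 (cv2) and the standard library are available. Lean on these libraries where they do the work, as an engineer would, in place of code of your own. Each camera call takes 0.05 s, during which the arm holds its last target. There are 200 camera calls.

## Working session

There is one attempt and no reset: what is moved stays moved. The work goes in short steps, Python scripts to look and compute and a tool call to move; the robot and the scene stay as the last step left them, time stands still between calls to the robot, and variables do not carry over. Pictures are saved under pics/ and viewed, at most 10 in all, crops included, and the job is handed in when it is done.

Besides the shell and the picture viewer there is one more tool, called after "Emit:" as name(argument=value, ...) on one line, values as JSON. send_rows: Moves the arm, as the interface text tells. Its arguments: {"type":"object","properties":{"series":{"type":"array","items":{"type":"object","properties":{"ax":{"type":"number"},"ay":{"type":"number"},"az":{"type":"number"},"dx":{"type":"number"},"dy":{"type":"number"},"dz":{"type":"number"},"hand":{"type":"number"}}}}},"required":["series"]}

```bash
mkdir -p pics; cat > h.py <<'E'
import numpy as np,cv2
from cell import read_state,get_image,finish_job
def snap(n,f):
    im=get_image(n); cv2.imwrite('pics/'+f,im['pixels'][:,:,::-1]); return im
def ray(im,u,v):
    R=np.array(im['R']);t=np.array(im['t']);K=np.array(im['mtx'])
    return -R.T@t, R.T@np.linalg.solve(K,[u,v,1.])
def onplane(im,u,v,z):
    c,d=ray(im,u,v); return c+d*(z-c[2])/d[2]
def tri(a,p,b,q):
    (c,d),(e,f)=ray(a,*p),ray(b,*q)
    s=np.linalg.lstsq(np.c_[d,-f],e-c,rcond=None)[0]
    x,y=c+s[0]*d,e+s[1]*f; return (x+y)/2,np.linalg.norm(x-y)
def reds(im):
    h=cv2.cvtColor(im['pixels'],cv2.COLOR_RGB2HSV)
    m=(((h[...,0]<8)|(h[...,0]>172))&(h[...,1]>140)&(h[...,2]>70)).astype(np.uint8)
    n,l,s,c=cv2.connectedComponentsWithStats(m)
    return [(s[i].tolist(),c[i].round(1).tolist()) for i in range(1,n) if s[i][4]>15]
E
python3 - <<'E'
from h import *
import pickle
a=snap('side','s0.png');b=snap('top','t0.png')
pickle.dump((a,b),open('v0.pkl','wb'))
print(reds(a));print(reds(b))
for i in(a,b):print(ray(i,256,192))
print(read_state())
cv2.imwrite('pics/st0.png',cv2.resize(np.hstack([a['pixels'],b['pixels']])[:,:,::-1],(800,300)))
E
```

```text
[([293, 153, 19, 14, 203], [301.5, 159.5]), ([274, 178, 10, 7, 58], [278.7, 180.8])]
[([226, 67, 12, 6, 16], [232.1, 68.2]), ([223, 71, 16, 12, 58], [230.4, 77.7]), ([346, 187, 25, 24, 307], [358.0, 197.7]), ([254, 215, 11, 10, 67], [259.1, 219.4])]
(array([ 91.86585362, 954.86541221, 815.97785265]), array([ 0.39856959, -0.71601753, -0.57337246]))
(array([ 497.00469874,  103.56432666, 1196.98392533]), array([ 0.06347531,  0.02208181, -0.99796562]))
{'clock': 0.1, 'qpos': array([ 1.14217624,  0.62924036,  0.03844294,  1.51827667, -0.02700596,
        0.9962768 , -0.01999556]), 'qd': array([ 0.00160692, -0.00129846,  0.00062799, -0.00254255, -0.0011645 ,
       -0.00114061, -0.000579  ]), 'tau': array([ 2.84104499e-03, -5.64534187e+01,  1.23084571e+00, -1.93977034e+01,
        1.14080802e-02,  5.40000445e-03, -6.60683327e-06]), 'eef_pos': array([ 230.52686118, -607.15331809,  230.48682767]), 'tool_rot': array([-3.13990927e+00,  1.01688553e-05,  3.62822566e-01]), 'force': array([-0.18719491, -0.2797124 , -0.04412869]), 'torque': array([ 0.00325139,  0.01970607, -0.05836803]), 'gripper_force': 0.0, 'width': 85.28919625282002}
```

View pics/s0.png

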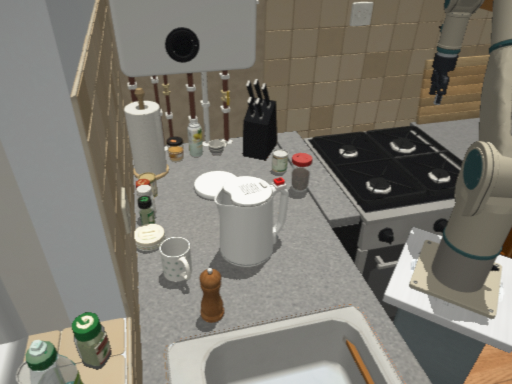

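View pics/t0.png

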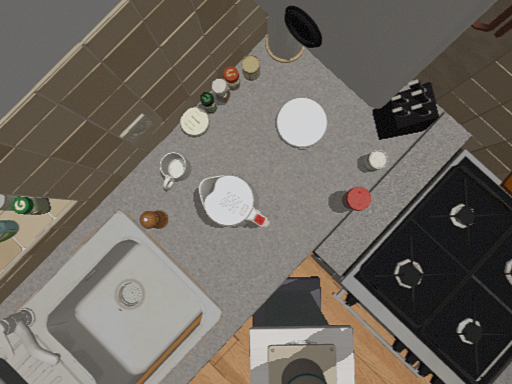

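The side view shows the button at (279,181), the lid around (250,187) and the jar lid at (301,159). The top view shows the button at (259,219), the lid centre near (230,200), the spout at (204,185), the jar at (358,198), the mug at (173,167) and the mill at (152,219).

```bash
python3 - <<'E'
from h import *
import pickle
a,b=pickle.load(open('v0.pkl','rb'))
B,e=tri(a,(278.7,180.5),b,(259.1,219.4));print('btn',B,e)
J,e=tri(a,(301.5,158),b,(358,197.7));print('jar',J,e)
B=onplane(b,259.1,219.4,B[2])
# white lid/body blob in top view
h=cv2.cvtColor(b['pixels'],cv2.COLOR_RGB2HSV)
m=((h[...,1]<25)&(h[...,2]>190)).astype(np.uint8)
m=cv2.morphologyEx(m,cv2.MORPH_OPEN,np.ones((3,3)))
n,l,s,c=cv2.connectedComponentsWithStats(m)
for i in range(1,n):
    if s[i][4]>150: print(s[i],c[i].round(1), onplane(b,*c[i],204).round(0))
L=onplane(b,230,200,214);S=onplane(b,203,185,200)
for P in(L,S):
    d=P-B;print(P,np.hypot(*d[:2]),np.degrees(np.arctan2(d[1],d[0])))
print('mug',onplane(b,175,167,93),'mill',onplane(b,149,219,150))
E
```

```text
btn [488.11964326 118.82634954 209.61200859] 0.11679781388550584
jar [ 542.43691973 -161.77273574  123.56232281] 0.48948228736714283
[ 278   98   48   48 1849] [301.5 121.6] [746.  -0. 204.]
[370 152  16  15 197] [377.5 159. ] [ 641. -198.  204.]
[169 160  14  18 189] [175.6 168.5] [628. 338. 204.]
[ 205  176   48   49 1726] [229.  200.6] [539. 197. 204.]
[ 250  329   67   39 1170] [273.  340.9] [179.  90. 204.]
[337 355  17  29 427] [345.5 370.7] [102. -92. 204.]
[540.11975934 193.61120474 214.        ] 91.13739573236383 55.16974308827956
[582.1921112  266.17914223 200.        ] 174.87077920994528 57.43501685147907
mug [646.66322149 366.21851202  93.        ] mill [495.07372532 425.5331635  150.        ]
```

Emit:
send_rows(series=[{"dx": 2,"dy": -2.4,"dz": -2,"az": -0.03,"hand": 1},{"dx": 5,"dy": -5.9,"dz": -4,"az": -0.06,"hand": 1},{"dx": 8,"dy": -9.4,"dz": -6,"az": -0.09,"hand": 1},{"dx": 11,"dy": -13,"dz": -7,"az": -0.12,"hand": 1},{"dx": 14,"dy": -16.5,"dz": -7,"az": -0.15,"hand": 1},{"dx": 17,"dy": -20,"dz": -7,"az": -0.18,"hand": 1},{"dx": 20,"dy": -23.5,"dz": -7,"az": -0.21,"hand": 1},{"dx": 23,"dy": -27,"dz": -7,"az": -0.24,"hand": 1},{"dx": 26,"dy": -30.6,"dz": -7,"az": -0.27,"hand": 1},{"dx": 29,"dy": -34,"dz": -7,"az": -0.3,"hand": 1}])

```text
invalid input at $.series[0]: expected keys ax, ay, az, dx, dy, dz, hand
```

Emit:
send_rows(series=[{"ax": 0,"ay": 0,"dx": 2,"dy": -2.4,"dz": -2,"az": -0.03,"hand": 1},{"ax": 0,"ay": 0,"dx": 5,"dy": -5.9,"dz": -4,"az": -0.06,"hand": 1},{"ax": 0,"ay": 0,"dx": 8,"dy": -9.4,"dz": -6,"az": -0.09,"hand": 1},{"ax": 0,"ay": 0,"dx": 11,"dy": -13,"dz": -7,"az": -0.12,"hand": 1},{"ax": 0,"ay": 0,"dx": 14,"dy": -16.5,"dz": -7,"az": -0.15,"hand": 1},{"ax": 0,"ay": 0,"dx": 17,"dy": -20,"dz": -7,"az": -0.18,"hand": 1},{"ax": 0,"ay": 0,"dx": 20,"dy": -23.5,"dz": -7,"az": -0.21,"hand": 1},{"ax": 0,"ay": 0,"dx": 23,"dy": -27,"dz": -7,"az": -0.24,"hand": 1},{"ax": 0,"ay": 0,"dx": 26,"dy": -30.6,"dz": -7,"az": -0.27,"hand": 1},{"ax": 0,"ay": 0,"dx": 29,"dy": -34,"dz": -7,"az": -0.3,"hand": 1}])

```text
clock: 1.1
eef_pos: [381.2, -184.9, 301.3]
tool_rot: [-3.141, 0.0, 0.664]
force: [0.7, -0.5, 0.9]
width: 0.0
gripper_force: 0.0
```

Emit:
send_rows(series=[{"ax": 0,"ay": 0,"dx": 3.5,"dy": -2.2,"dz": 0,"az": -0.04,"hand": 1},{"ax": 0,"ay": 0,"dx": 7,"dy": -4.5,"dz": 0,"az": -0.08,"hand": 1},{"ax": 0,"ay": 0,"dx": 10.5,"dy": -6.7,"dz": 0,"az": -0.12,"hand": 1},{"ax": 0,"ay": 0,"dx": 14,"dy": -9,"dz": 0,"az": -0.16,"hand": 1},{"ax": 0,"ay": 0,"dx": 17.5,"dy": -11.2,"dz": 0,"az": -0.2,"hand": 1},{"ax": 0,"ay": 0,"dx": 21,"dy": -13.5,"dz": 0,"az": -0.24,"hand": 1},{"ax": 0,"ay": 0,"dx": 24,"dy": -15.5,"dz": 0,"az": -0.28,"hand": 1},{"ax": 0,"ay": 0,"dx": 26,"dy": -16.8,"dz": 0,"az": -0.31,"hand": 1},{"ax": 0,"ay": 0,"dx": 27.2,"dy": -17.5,"dz": 0,"az": -0.31,"hand": 1},{"ax": 0,"ay": 0,"dx": 27.2,"dy": -17.5,"dz": 0,"az": -0.31,"hand": 1}])

```text
clock: 2.1
eef_pos: [488.0, 119.9, 301.0]
tool_rot: [-3.141, -0.0, 0.975]
force: [-0.3, -0.6, -0.3]
width: -0.1
gripper_force: 0.0
```

```bash
python3 - <<'E'
from h import *
import pickle
w=snap('wrist','w1.png');a=snap('side','s1.png');b=snap('top','t1.png')
pickle.dump((w,a,b),open('v1.pkl','wb'))
for i in(w,a,b):print(reds(i))
for z in(209,213):
  for s,c in reds(w):print(z,onplane(w,*c,z))
for r in reds(a)[-1:]:
  for s,c in reds(w):print(tri(a,r[1],w,c))
s=read_state();print(s['eef_pos'],s['tool_rot'],s['qpos'].round(2),s['force'])
E
```

```text
[([238, 178, 30, 35, 885], [252.5, 194.9]), ([414, 310, 41, 22, 302], [435.0, 318.2])]
[([293, 153, 19, 14, 201], [301.5, 159.6]), ([274, 178, 10, 7, 58], [278.7, 180.8])]
[([223, 67, 16, 15, 64], [230.0, 76.5]), ([346, 187, 24, 24, 315], [358.1, 197.6])]
209 [489.56409553 117.79316617 209.        ]
209 [554.75848838 -55.89806061 209.        ]
213 [490.21615971 118.79708654 213.        ]
213 [554.29531428 -51.92291686 213.        ]
(array([489.11245642, 117.23774981, 207.3417514 ]), np.float64(0.4401930514859104))
(array([ 590.02495995, -164.43686014,   47.51317783]), np.float64(83.38173500325131))
[487.53426922 116.51009199 301.08435015] [3.14147218e+00 1.67856032e-03 9.70298123e-01] [-0.02  0.35 -0.37  1.82  0.15  1.   -1.05] [ 0.01036216 -1.52458177  0.41311052]
```

View pics/w1.png

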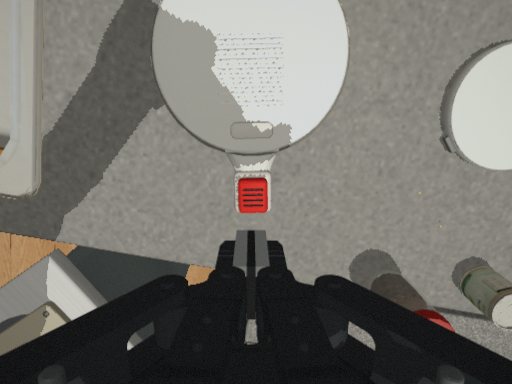

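View pics/s1.png

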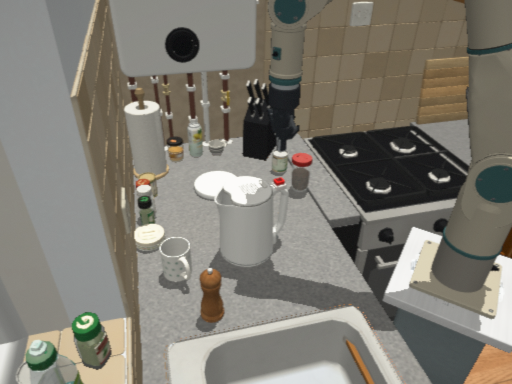

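The wrist view shows the button at (252,195), straight below the lid with the hinge plate near (251,130), so the tool's x axis lies along the kettle's axis. I'll descend onto the button.

Emit:
send_rows(series=[{"ax": 0,"ay": 0,"az": 0,"dx": 0.1,"dy": 0.15,"dz": 1,"hand": 1},{"ax": 0,"ay": 0,"az": 0,"dx": 0.1,"dy": 0.15,"dz": 2.5,"hand": 1},{"ax": 0,"ay": 0,"az": 0,"dx": 0.1,"dy": 0.15,"dz": 4,"hand": 1},{"ax": 0,"ay": 0,"az": 0,"dx": 0.1,"dy": 0.15,"dz": 5.5,"hand": 1},{"ax": 0,"ay": 0,"az": 0,"dx": 0.1,"dy": 0.15,"dz": 7,"hand": 1},{"ax": 0,"ay": 0,"az": 0,"dx": 0.1,"dy": 0.15,"dz": 8,"hand": 1},{"ax": 0,"ay": 0,"az": 0,"dx": 0.1,"dy": 0.15,"dz": 8.5,"hand": 1},{"ax": 0,"ay": 0,"az": 0,"dx": 0.1,"dy": 0.15,"dz": 8.5,"hand": 1}])

```text
clock: 3.05
eef_pos: [489.4, 117.9, 215.7]
tool_rot: [-3.141, 0.001, 0.972]
force: [0.4, 0.3, 0.2]
width: 0.2
gripper_force: 0.0
```

Emit:
send_rows(series=[{"ax": 0,"ay": 0,"az": 0,"dx": 0,"dy": 0,"dz": 0.1,"hand": 1},{"ax": 0,"ay": 0,"az": 0,"dx": 0,"dy": 0,"dz": 0.2,"hand": 1},{"ax": 0,"ay": 0,"az": 0,"dx": 0,"dy": 0,"dz": 0.3,"hand": 1},{"ax": 0,"ay": 0,"az": 0,"dx": 0,"dy": 0,"dz": 0.4,"hand": 1},{"ax": 0,"ay": 0,"az": 0,"dx": 0,"dy": 0,"dz": 0.5,"hand": 1}])

```text
clock: 3.55
eef_pos: [489.9, 118.4, 211.7]
tool_rot: [3.141, -0.0, 0.973]
force: [-0.3, 0.1, 3.2]
width: -0.1
gripper_force: 1.9
```

```bash
python3 - <<'E'
from h import *
for i in range(3):
    get_image('side')
    s=read_state();print(s['clock'],s['eef_pos'],s['force'])
E
```

```text
3.6 [489.91678106 118.4285876  211.54569995] [-0.12094366 -0.21084413  2.76439672]
3.65 [489.88538907 118.42854607 211.53846296] [ 0.15908815 -0.04192444  1.88721234]
3.7 [489.91318247 118.41867407 211.54221354] [ 0.10707923 -0.52729789  3.27155244]
```

Contact was at about z = 213 and it is pressing with around 2.5 N. I'll go on down.

Emit:
send_rows(series=[{"ax": 0,"ay": 0,"az": 0,"dx": 0,"dy": 0,"dz": 0.1,"hand": 1},{"ax": 0,"ay": 0,"az": 0,"dx": 0,"dy": 0,"dz": 0.2,"hand": 1},{"ax": 0,"ay": 0,"az": 0,"dx": 0,"dy": 0,"dz": 0.3,"hand": 1},{"ax": 0,"ay": 0,"az": 0,"dx": 0,"dy": 0,"dz": 0.4,"hand": 1},{"ax": 0,"ay": 0,"az": 0,"dx": 0,"dy": 0,"dz": 0.4,"hand": 1}])

```text
clock: 4.2
eef_pos: [489.9, 118.5, 207.2]
tool_rot: [3.141, -0.0, 0.973]
force: [-0.0, -0.1, 2.9]
width: 0.1
gripper_force: 1.4
```

```bash
python3 - <<'E'
from h import *
s=read_state();print(s['eef_pos'],s['force'])
a=snap('side','s2.png')
cv2.imwrite('pics/s2c.png',cv2.resize(a['pixels'][100:300,150:350,::-1],(600,600)))
E
```

```text
[489.89920629 118.46795676 207.23682918] [-0.00976073 -0.05402105  2.85265168]
```

View pics/s2c.png

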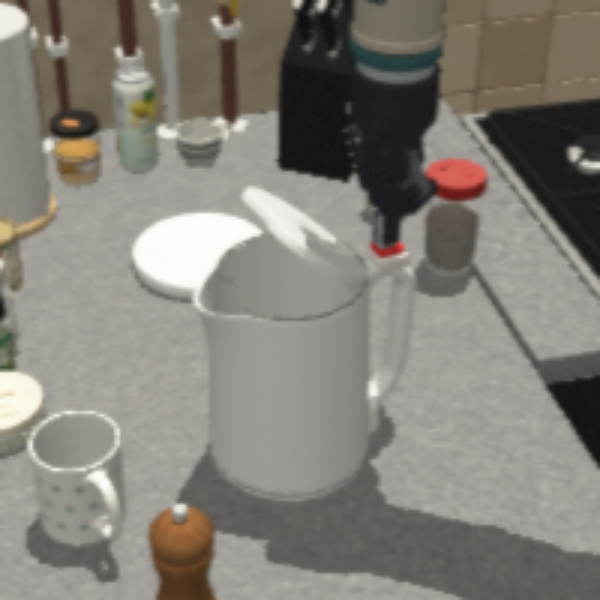

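The lid stands open in the crop, with its tip near (250,190) and its hinge near (355,270); the kettle is upright. I'll retract, then cross over above the lid.

Emit:
send_rows(series=[{"ax": 0,"ay": 0,"az": 0,"dx": 0,"dy": 0,"dz": -0.5,"hand": 1},{"ax": 0,"ay": 0,"az": 0,"dx": 0,"dy": 0,"dz": -1.5,"hand": 1},{"ax": 0,"ay": 0,"az": 0,"dx": 0,"dy": 0,"dz": -3,"hand": 1},{"ax": 0,"ay": 0,"az": 0,"dx": 0,"dy": 0,"dz": -5,"hand": 1},{"ax": 0,"ay": 0,"az": 0,"dx": 0,"dy": 0,"dz": -7,"hand": 1},{"ax": 0,"ay": 0,"az": 0,"dx": 0,"dy": 0,"dz": -9,"hand": 1},{"ax": 0,"ay": 0,"az": 0,"dx": 0,"dy": 0,"dz": -11,"hand": 1},{"ax": 0,"ay": 0,"az": 0,"dx": 0,"dy": 0,"dz": -12.5,"hand": 1},{"ax": 0,"ay": 0,"az": 0,"dx": 0,"dy": 0,"dz": -12.5,"hand": 1}])

```text
clock: 5.15
eef_pos: [490.5, 118.9, 334.6]
tool_rot: [3.139, -0.003, 0.973]
force: [0.3, -0.8, 0.1]
width: -0.1
gripper_force: 0.0
```

```bash
python3 - <<'E'
from h import *
import pickle
w0,a0,b0=pickle.load(open('v1.pkl','rb'))
w=snap('wrist','w3.png');a=snap('side','s3.png')
print([r for r in reds(w)],[r for r in reds(a)])
s=read_state();print(s['clock'],s['eef_pos'],s['force'])
for r in reds(w): print(onplane(w,*r[1],211))
# kettle axis from earlier wrist view: lid centre
print(onplane(w0,251,130,208),onplane(w0,251,50,214),onplane(w0,252.5,195,212))
# lid tip triangulated: side crop(250,190)
cv2.imwrite('pics/sw3.png',cv2.resize(np.hstack([a['pixels'],w['pixels']])[:,:,::-1],(800,300)))
E
```

```text
[([236, 170, 26, 31, 688], [248.7, 184.3]), ([390, 294, 47, 30, 602], [416.4, 305.4])] [([293, 153, 19, 14, 200], [301.5, 159.6]), ([274, 178, 10, 7, 58], [278.7, 180.8])]
5.25 [489.29224713 118.23082116 332.27014425] [ 0.38449953 -0.00781365 -0.43600569]
[489.99300659 118.3116941  211.        ]
[552.88554477 -66.15699901 211.        ]
[515.35553146 157.65708063 208.        ] [544.3694103 200.2998029 214.       ] [490.01023177 118.48289604 212.        ]
```

View pics/sw3.png

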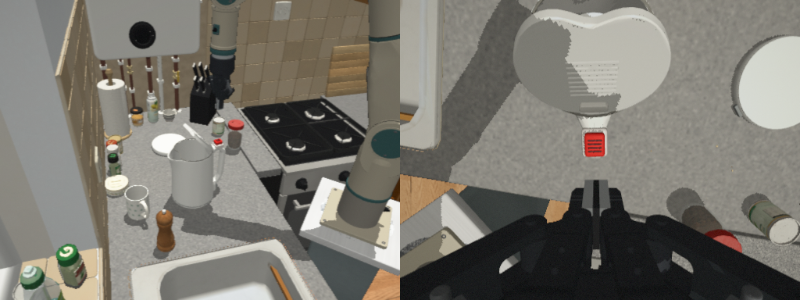

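The lid stands wide open, the button is at the same pixels as before, so the kettle has not moved. Now I'll go 91 mm along x, wait, then push down.

Emit:
send_rows(series=[{"ax": 0,"ay": 0,"az": 0,"dx": 1.5,"dy": 0,"dz": 0,"hand": 1},{"ax": 0,"ay": 0,"az": 0,"dx": 3.5,"dy": 0,"dz": 0,"hand": 1},{"ax": 0,"ay": 0,"az": 0,"dx": 5.5,"dy": -0.1,"dz": 0,"hand": 1},{"ax": 0,"ay": 0,"az": 0,"dx": 7.5,"dy": -0.1,"dz": 0,"hand": 1},{"ax": 0,"ay": 0,"az": 0,"dx": 9.1,"dy": -0.1,"dz": 0,"hand": 1},{"ax": 0,"ay": 0,"az": 0,"dx": 9.1,"dy": -0.1,"dz": 0,"hand": 1},{"ax": 0,"ay": 0,"az": 0,"dx": 9.1,"dy": -0.1,"dz": 0,"hand": 1},{"ax": 0,"ay": 0,"az": 0,"dx": 9.1,"dy": -0.1,"dz": 0,"hand": 1},{"ax": 0,"ay": 0,"az": 0,"dx": 9.1,"dy": -0.1,"dz": 0,"hand": 1},{"ax": 0,"ay": 0,"az": 0,"dx": 9.1,"dy": -0.1,"dz": 0,"hand": 1}])

```text
clock: 6.25
eef_pos: [540.0, 193.5, 332.5]
tool_rot: [3.141, 0.0, 0.972]
force: [0.8, 0.3, -0.7]
width: 0.3
gripper_force: 0.0
```

Emit:
send_rows(series=[{"ax": 0,"ay": 0,"az": 0,"dx": 0,"dy": 0,"dz": 0,"hand": 1},{"ax": 0,"ay": 0,"az": 0,"dx": 0,"dy": 0,"dz": 0,"hand": 1},{"ax": 0,"ay": 0,"az": 0,"dx": 0,"dy": 0,"dz": 0,"hand": 1},{"ax": 0,"ay": 0,"az": 0,"dx": 0,"dy": 0,"dz": 0,"hand": 1},{"ax": 0,"ay": 0,"az": 0,"dx": 0,"dy": 0,"dz": 0,"hand": 1},{"ax": 0,"ay": 0,"az": 0,"dx": 0,"dy": 0,"dz": 1,"hand": 1},{"ax": 0,"ay": 0,"az": 0,"dx": 0,"dy": 0,"dz": 2,"hand": 1},{"ax": 0,"ay": 0,"az": 0,"dx": 0,"dy": 0,"dz": 3,"hand": 1},{"ax": 0,"ay": 0,"az": 0,"dx": 0,"dy": 0,"dz": 4,"hand": 1},{"ax": 0,"ay": 0,"az": 0,"dx": 0,"dy": 0,"dz": 4.5,"hand": 1}])

```text
clock: 7.25
eef_pos: [539.5, 193.8, 285.7]
tool_rot: [-3.14, 0.002, 0.973]
force: [-0.2, 1.2, -0.7]
width: -0.1
gripper_force: 0.0
```

Emit:
send_rows(series=[{"ax": 0,"ay": 0,"az": 0,"dx": 0,"dy": 0,"dz": 0.4,"hand": 1},{"ax": 0,"ay": 0,"az": 0,"dx": 0,"dy": 0,"dz": 0.8,"hand": 1},{"ax": 0,"ay": 0,"az": 0,"dx": 0,"dy": 0,"dz": 1.2,"hand": 1},{"ax": 0,"ay": 0,"az": 0,"dx": 0,"dy": 0,"dz": 1.6,"hand": 1},{"ax": 0,"ay": 0,"az": 0,"dx": 0,"dy": 0,"dz": 2,"hand": 1},{"ax": 0,"ay": 0,"az": 0,"dx": 0,"dy": 0,"dz": 2.4,"hand": 1},{"ax": 0,"ay": 0,"az": 0,"dx": 0,"dy": 0,"dz": 2.8,"hand": 1},{"ax": 0,"ay": 0,"az": 0,"dx": 0,"dy": 0,"dz": 3.2,"hand": 1}])

```text
clock: 8.05
eef_pos: [540.3, 194.3, 255.1]
tool_rot: [3.141, -0.0, 0.973]
force: [0.8, 0.4, 1.8]
width: 0.3
gripper_force: 0.9
```

Emit:
send_rows(series=[{"ax": 0,"ay": 0,"az": 0,"dx": 0,"dy": 0,"dz": 0.4,"hand": 1},{"ax": 0,"ay": 0,"az": 0,"dx": 0,"dy": 0,"dz": 0.8,"hand": 1},{"ax": 0,"ay": 0,"az": 0,"dx": 0,"dy": 0,"dz": 1.2,"hand": 1},{"ax": 0,"ay": 0,"az": 0,"dx": 0,"dy": 0,"dz": 1.6,"hand": 1},{"ax": 0,"ay": 0,"az": 0,"dx": 0,"dy": 0,"dz": 2,"hand": 1},{"ax": 0,"ay": 0,"az": 0,"dx": 0,"dy": 0,"dz": 2.4,"hand": 1},{"ax": 0,"ay": 0,"az": 0,"dx": 0,"dy": 0,"dz": 2.8,"hand": 1},{"ax": 0,"ay": 0,"az": 0,"dx": 0,"dy": 0,"dz": 3.2,"hand": 1},{"ax": 0,"ay": 0,"az": 0,"dx": 0,"dy": 0,"dz": 3.5,"hand": 1},{"ax": 0,"ay": 0,"az": 0,"dx": 0,"dy": 0,"dz": 3.5,"hand": 1}])

```text
clock: 9.05
eef_pos: [540.3, 194.4, 220.1]
tool_rot: [-3.142, -0.0, 0.973]
force: [0.8, 0.9, 2.9]
width: 0.1
gripper_force: 1.1
```

Emit:
send_rows(series=[{"ax": 0,"ay": 0,"az": 0,"dx": 0,"dy": 0,"dz": 0.2,"hand": 1},{"ax": 0,"ay": 0,"az": 0,"dx": 0,"dy": 0,"dz": 0.4,"hand": 1},{"ax": 0,"ay": 0,"az": 0,"dx": 0,"dy": 0,"dz": 0.6,"hand": 1},{"ax": 0,"ay": 0,"az": 0,"dx": 0,"dy": 0,"dz": 0.6,"hand": 1}])

```text
clock: 9.45
eef_pos: [539.9, 193.9, 213.9]
tool_rot: [-3.141, 0.001, 0.973]
force: [0.3, 0.7, 1.8]
width: 0.2
gripper_force: 1.1
```

Emit:
send_rows(series=[{"ax": 0,"ay": 0,"az": 0,"dx": 0,"dy": 0,"dz": 0.1,"hand": 1},{"ax": 0,"ay": 0,"az": 0,"dx": 0,"dy": 0,"dz": 0.2,"hand": 1},{"ax": 0,"ay": 0,"az": 0,"dx": 0,"dy": 0,"dz": 0.2,"hand": 1}])

```text
clock: 9.75
eef_pos: [539.9, 193.9, 212.0]
tool_rot: [-3.141, 0.001, 0.973]
force: [1.3, 2.3, 2.3]
width: -0.2
gripper_force: 0.9
```

Emit:
send_rows(series=[{"ax": 0,"ay": 0,"az": 0,"dx": 0,"dy": 0,"dz": 0.1,"hand": 1},{"ax": 0,"ay": 0,"az": 0,"dx": 0,"dy": 0,"dz": 0.1,"hand": 1}])

```text
clock: 9.95
eef_pos: [539.9, 193.9, 211.0]
tool_rot: [-3.141, 0.001, 0.973]
force: [0.6, 1.1, 0.9]
width: -0.1
gripper_force: 0.8
```

Emit:
send_rows(series=[{"ax": 0,"ay": 0,"az": 0,"dx": 0,"dy": 0,"dz": 0.1,"hand": 1},{"ax": 0,"ay": 0,"az": 0,"dx": 0,"dy": 0,"dz": 0.2,"hand": 1}])

```text
clock: 10.15
eef_pos: [540.0, 194.1, 209.2]
tool_rot: [-3.142, 0.0, 0.973]
force: [0.3, 0.5, 3.1]
width: 0.0
gripper_force: 1.5
```

Emit:
send_rows(series=[{"ax": 0,"ay": 0,"az": 0,"dx": 0,"dy": 0,"dz": 0.1,"hand": 1},{"ax": 0,"ay": 0,"az": 0,"dx": 0,"dy": 0,"dz": 0.1,"hand": 1}])

```text
clock: 10.35
eef_pos: [540.1, 194.1, 208.6]
tool_rot: [3.141, 0.0, 0.973]
force: [-1.2, 0.2, 4.9]
width: 0.2
gripper_force: 2.3
```

Emit:
send_rows(series=[{"ax": 0,"ay": 0,"az": 0,"dx": 0,"dy": 0,"dz": 0.1,"hand": 1},{"ax": 0,"ay": 0,"az": 0,"dx": 0,"dy": 0,"dz": 0.1,"hand": 1}])

```text
clock: 10.55
eef_pos: [540.1, 194.1, 208.4]
tool_rot: [3.141, -0.0, 0.973]
force: [-1.3, -0.1, 10.5]
width: -0.3
gripper_force: 5.1
```

Emit:
send_rows(series=[{"ax": 0,"ay": 0,"az": 0,"dx": 0,"dy": 0,"dz": 0.05,"hand": 1},{"ax": 0,"ay": 0,"az": 0,"dx": 0,"dy": 0,"dz": 0.1,"hand": 1},{"ax": 0,"ay": 0,"az": 0,"dx": 0,"dy": 0,"dz": 0.1,"hand": 1}])

```text
clock: 10.85
eef_pos: [540.2, 194.2, 208.2]
tool_rot: [3.141, -0.0, 0.973]
force: [-2.6, -0.9, 14.6]
width: -0.1
gripper_force: 7.7
```

Emit:
send_rows(series=[{"ax": 0,"ay": 0,"az": 0,"dx": 0,"dy": 0,"dz": -0.2,"hand": 1},{"ax": 0,"ay": 0,"az": 0,"dx": 0,"dy": 0,"dz": -0.4,"hand": 1},{"ax": 0,"ay": 0,"az": 0,"dx": 0,"dy": 0,"dz": -0.8,"hand": 1},{"ax": 0,"ay": 0,"az": 0,"dx": 0,"dy": 0,"dz": -0.8,"hand": 1}])

```text
clock: 11.25
eef_pos: [539.9, 193.7, 214.2]
tool_rot: [-3.141, 0.001, 0.972]
force: [1.1, 0.2, 0.2]
width: 0.1
gripper_force: 0.0
```

The firm stop took 14.6 N, and after backing off 6 mm there is no contact, so the catch holds. I'll retract and check.

Emit:
send_rows(series=[{"ax": 0,"ay": 0,"az": 0,"dx": 0,"dy": 0,"dz": -1,"hand": 1},{"ax": 0,"ay": 0,"az": 0,"dx": 0,"dy": 0,"dz": -3,"hand": 1},{"ax": 0,"ay": 0,"az": 0,"dx": 0,"dy": 0,"dz": -5,"hand": 1},{"ax": 0,"ay": 0,"az": 0,"dx": 0,"dy": 0,"dz": -7,"hand": 1},{"ax": 0,"ay": 0,"az": 0,"dx": 0,"dy": 0,"dz": -9,"hand": 1},{"ax": 0,"ay": 0,"az": 0,"dx": 0,"dy": 0,"dz": -11,"hand": 1},{"ax": 0,"ay": 0,"az": 0,"dx": 0,"dy": 0,"dz": -11,"hand": 1},{"ax": 0,"ay": 0,"az": 0,"dx": 0,"dy": 0,"dz": -11,"hand": 1}])

```text
clock: 12.05
eef_pos: [540.0, 194.0, 324.4]
tool_rot: [3.141, -0.0, 0.973]
force: [0.1, -0.5, -0.3]
width: 0.4
gripper_force: 0.0
```

```bash
python3 - <<'E'
from h import *
a=snap('side','s4.png');print(reds(a))
cv2.imwrite('pics/s4c.png',cv2.resize(a['pixels'][100:300,150:350,::-1],(600,600)))
s=read_state();print(s['clock'],s['eef_pos'],s['force'])
E
```

```text
[([292, 153, 20, 14, 202], [301.5, 159.6]), ([274, 178, 10, 7, 58], [278.7, 180.8])]
12.1 [539.61807039 193.78302534 323.67094314] [ 0.03288328 -0.60955364 -0.67983902]
```

View pics/s4c.png

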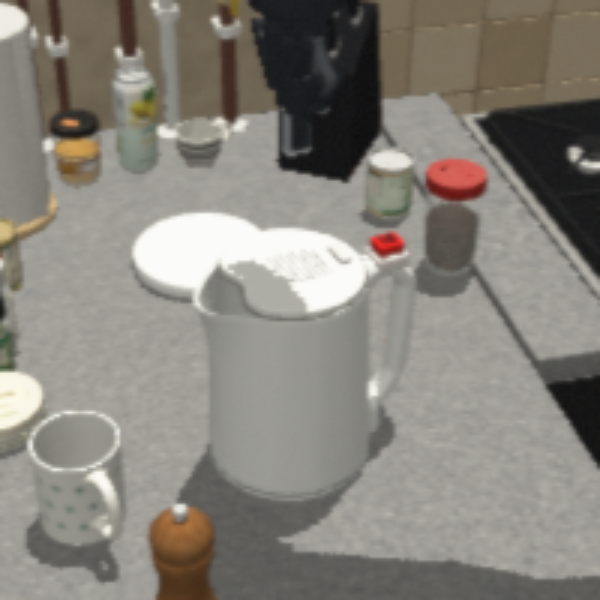

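The crop shows the lid flat and shut around (305,270), the button at its starting pixels, and the mug, mill and jar where they were.

```bash
python3 -c "from cell import finish_job; print(finish_job())"
```

```text
the job is handed in; nothing more can be done
None
```

The button was pressed and the lid stood wide open for over three seconds, then was pushed shut and stayed shut when the arm drew back; in the last picture the kettle, mug, mill and jar had not moved, and the job is handed in, with no verdict returned.

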